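Fit the sleeved router bit and tighten the collet hand-tight

TASK

Fit the bit with the orange sleeve in the router's collet: push its shank gently in until you feel it touch the bottom of the bore, draw it back up about 3 mm so that it does not stand on the bottom, and let go. Then turn the collet nut clockwise (seen from above) through its slack until you feel it bear, and about a tenth of a turn more, so that it grips the shank hand-tight without being forced. Leave the other two bits standing in their block and the battery pack where it lies.

Things in the scene. Friction and masses are not known exactly. Their poses are not given: they have to be found in the camera images.
- sleeved_bit: router bit to be fitted, 80 g, its cutter inside an orange sleeve; starts upright in a hole of the bit block. Origin: centre of the lower end of the steel shank; z along the bit to the sleeve. Shank 12 mm diameter, 42 mm long, its end chamfered 1.5 mm; then the sleeve, 20 mm diameter, 42 to 74 mm above the origin: take it by the sleeve
- shank_end (a point): centre of the shank's end (the origin of sleeved_bit)
- roundover_bit: bystander bit in the block: blue flared cutter 31 mm wide with a steel bearing on top, same shank, 67 mm long in all; origin at its shank's end
- straight_bit: bystander bit in the block: slim bare blue and steel cutter about 18 mm wide, same shank, 70 mm long; origin at its shank's end
- bit_block: dark wooden block, fixed, 50 x 150 x 32 mm; origin under its centre, y along it. Three upright holes on its centre line at y = -48, 0 and 48 mm, 14 mm wide and 26 mm deep (their bottoms 6 mm above the bench), one bit in each, in any order
- router: router motor standing collet-up in a wooden cradle fixed to the bench, battery off, spindle locked; base 150 x 120 x 18 mm; origin under the base's centre, z up along the spindle's axis. Aluminium barrel 66 mm diameter up to 98 mm, black nose narrowing to 30 mm wide at 115 mm height, the nut above it
- nut: steel hexagonal collet nut on the spindle's axis, 32 mm across flats, 16 mm tall, 120 to 136 mm above the bench; origin at the centre of its underside; flats face along its own x and every 60 degrees on. 20 mm hole. Clockwise from above tightens. It starts with 0.2 to 1.3 rad of slack; its pose does not tell how much, as it stands at any angle on its thread
- nut_top (a point): on the spindle's axis at the top face of the nut, the collet's mouth. Feel of the nut: in its slack it turns freely (0.03 N m); when it bears, the torque jumps to 0.45 N m while turning and then climbs. When the hand stops, 0.2 or more stays if it went by slow steps of 0.05 rad; big quick steps let it relax. Right is 0.35 to 0.9 rad past bearing (0.6 to 0.8 N m while turning). It stays put
- bore_bottom (a point): on the spindle's axis at the bottom of the collet's bore, 102 mm above the bench, 34 mm below the nut's top face. A shank that stands on it shows 8 mm bare steel between nut and sleeve
- bore_end: the steel bottom of the bore, on the spindle's axis (origin at its top centre); it gives about 0.04 mm per N; press the bit on it with at most 35 N
- jaw_a: first of four spring-steel collet jaws round the bore, 20 mm long; they begin 5 mm below the nut's top with a funnel 3.5 mm deep. Even when loose they drag on the shank, 2 to 8 N along it, about steady once it is in; this holds the bit at the height where it is let go. Each presses the shank with about 2 N when loose, 10 to 36 N when rightly tightened
- jaw_b: second collet jaw, like jaw_a
- jaw_c: third collet jaw, like jaw_a
- jaw_d: fourth collet jaw, like jaw_a
- battery_pack: black battery pack taken off the router, 130 x 62 x 42 mm, lying on the bench, bystander; origin under its centre

How it is judged:
By the outcome, as a careful person would: the job done as asked, in the order asked, and still so for the second after the job is handed in, with the robot touching nothing.
It also fails if it takes over 67 s, if anything falls off the work surface, if the arm or the gripper's body presses on something with over 40 N, if the wrist force passes 120 N, or if a joint passes its speed limit or range.

ROBOT

A 6-joint arm with a two-finger parallel gripper is mounted at the origin on a cart in front of the work surface, level with it; the furniture and walls round the work are solid. World frame = base frame: x ahead of the robot, y to its left, z up, the work surface at z = 0. Lengths are in m, angles in rad, forces in N, time in s.
With the tool pointing down it reaches from about 0.35 to 0.95 m from the base axis. Payload 17.4 kg.
Tool frame: the origin (TCP) lies on the centre line of the jaws, within the pads' length; the fingertips stand 25 mm ahead of it and the grasp point (between the pads) lies 6 mm ahead of it; z points along the fingers, y is the line along which they close (so a half turn about z gives the same grasp; the last joint's range is limited). The gripper opens to 93 mm and grips with 3 to 60 N. Pads are 15 mm wide; open, the fingers measure 128 mm over their backs; the gripper's body (75 mm by 188 mm) begins 65 mm behind the grasp point.
Start: joints at [-1.257, 0.116, 1.442, -0, 1.584, -0.038], TCP at [0.233, -0.634, 0.213] pointing down, gripper open.
Joint ranges: [-2.83, 2.83], [-0.83, 2.19], [0.07, 2.5], [-1.14, 4.28], [0.01, 3], [-2.97, 2.97]. Speed limits (rad/s): [1.89, 1.89, 2.22, 3.14, 3.14, 3.14].

INTERFACE

Orientations are given as a unit quaternion [w, x, y, z].
In Python, from station import monitor, optics, workorder gives the robot as it stands.
- The arm moves only by the shell command python3 -m handwheel 'ROWS' [OPENING]. ROWS is a JSON object whose one key "motion" holds a list of rows, each a list of 2 entries, a list of its own where there are three numbers: the shift along the world's x, y, z in mm, then the turn, a rotation vector about the world's x, y, z in degrees. In form: {"motion": [[[dx, dy, dz], [ax, ay, az]], ...]}. A call has 1 to 8 rows; each row shifts and turns the commanded pose from where the row before left it; what a row does not reach is not made up. A row lasts 1/12 s, in which the tool goes at most 41.7 mm and 7.16 degrees, less where a joint would pass 70% of its speed; a pose out of reach is approached as far as the arm can. A call is refused whole if a number of a shift passes 41.7 or a number of a turn 7.16, either way. A call with a gripper value outside its range is refused whole. OPENING is the finger opening in mm, from 0 to 93, set as the call begins (- or left out, the last holds). The fingers move at their own pace and stop on an object; the grip force is fixed at half the most. Time passes only in rows, so rows that do not move let the fingers close. It gives the time, the measured TCP pose, the force, the opening and the grip force at its end, in the units of the state.
- monitor.get_obs(): the state, without advancing time (a new reading comes with each control period).
- optics.camera(name): name is "scene" or "side" or "wrist"; returns the picture (400x640x3 uint8, red, green, blue); there is no depth.
- optics.camera_info(name): a dict with "vfov" (degrees; the focal length in pixels is half the picture's height over the tangent of half this angle, whatever the lens; pixels are square), "cx", "cy" (the principal point, pixels), "rvec" (rotation vector, rad) and "tvec" (3), from world to camera coordinates, as OpenCV has them; the wrist camera has in their place "mount" (4x4, takes a point from camera to tool coordinates, whose origin is the TCP and whose axes are the flange's). Camera axes: x right, y down, z forward; pixel columns grow to the right and rows downward; lengths in m; the calibration is good to about 2 mm. The wrist camera is an equidistant fisheye: a pixel r from the principal point sees the ray r / f radians off the axis. A picture is of the moment at which its call begins: read the wrist's pose just before it. camera_info takes no time and is no camera call.
- workorder.sign_off(): hands the job in; it is judged then, once.
The state is a dict: "time": time; "joints": joint angles; "joint_velocities": joint speeds; "tau": joint torques, N m; "tcp_pos": TCP position; "eef_rot": TCP orientation; "contact_force": force on the tool from outside, world axes, zero at the start; "torque": the same for the moment, N m; "width": opening from 0.0 (shut) to 1.0 (fully open); "gripper_force": force on a finger pad.
Only numpy, scipy, OpenCV 4.12 (cv2) and the standard library are available. Lean on these libraries where they do the work, as an engineer would, in place of code of your own. Each camera call takes 0.05 s, during which the arm holds its last target. There are 200 camera calls.

## Working session

There is one attempt and no reset: what is moved stays moved. The work goes in short steps, Python scripts to look and compute and a shell command to move; the robot and the scene stay as the last step left them, time stands still between calls to the robot, and variables do not carry over. Pictures are saved under pics/ and viewed, at most 10 in all, crops included, and the job is handed in when it is done.

```bash
ls; mkdir -p pics; python3 - <<'E'
from station import monitor, optics
import cv2
for n in ("scene","side","wrist"):
    o=monitor.get_obs(); im=optics.camera(n); cv2.imwrite(f"pics/{n}0.png",im[:,:,::-1]); print(n,{k:v for k,v in optics.camera_info(n).items()})
print(o)
a=cv2.imread("pics/scene0.png");b=cv2.imread("pics/side0.png")
cv2.imwrite("pics/both0.png",cv2.resize(cv2.vconcat([a,b]),(480,600)))
E
```

```text
pics
scene {'vfov': 44.9901263584123, 'cx': 317.897127425594, 'cy': 196.55515890610548, 'rvec': array([ 1.13142838, -2.17506855,  1.16294755]), 'tvec': array([0.24975404, 0.36023231, 1.03798994])}
side {'vfov': 56.68827722762646, 'cx': 319.27538257143596, 'cy': 192.4608949054304, 'rvec': array([ 0.16886365, -2.77371584,  1.3689572 ]), 'tvec': array([0.50088335, 0.17574323, 0.91781109])}
wrist {'vfov': 65.70646984690485, 'cx': 318.98592388385003, 'cy': 199.85717651982876, 'mount': array([[ 4.04773550e-04, -9.71285505e-01, -2.37916589e-01,
         6.59715543e-02],
       [ 9.99999552e-01,  1.89638094e-04,  9.27134326e-04,
         6.46338155e-04],
       [-8.55394084e-04, -2.37916857e-01,  9.71285147e-01,
        -1.71922608e-01],
       [ 0.00000000e+00,  0.00000000e+00,  0.00000000e+00,
         1.00000000e+00]])}
{'time': 0.1, 'joints': array([-1.25678627e+00,  1.16453605e-01,  1.44218414e+00,  1.70516699e-06,
        1.58395706e+00, -3.77824438e-02]), 'joint_velocities': array([-0.00045773, -0.00193524, -0.00309905,  0.00049957,  0.00156243,
       -0.00015579]), 'tau': array([ 2.34121617e-03, -7.22893453e+01, -6.23863935e+01,  7.81157124e-02,
        2.27796781e-02, -8.75416390e-05]), 'tcp_pos': array([ 0.23254301, -0.63349797,  0.21267737]), 'eef_rot': array([-4.96422269e-04,  9.84569974e-01,  1.74990617e-01, -6.81413646e-05]), 'contact_force': array([ 0.03881107,  0.37251481, -0.15234582]), 'torque': array([-0.00984072, -0.01025471,  0.01872394]), 'gripper_force': 0.0, 'width': 1.0012476563793749}
```

View pics/scene0.png

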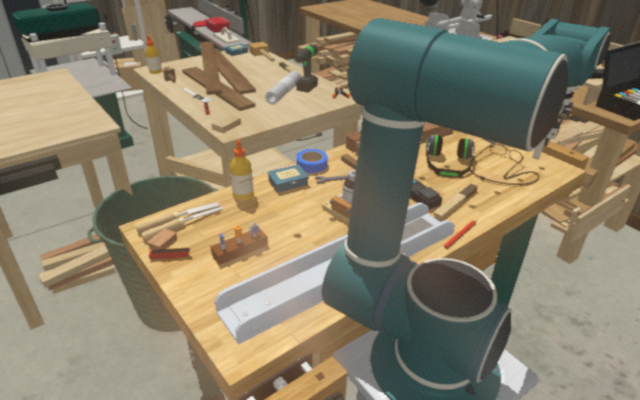

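View pics/side0.png

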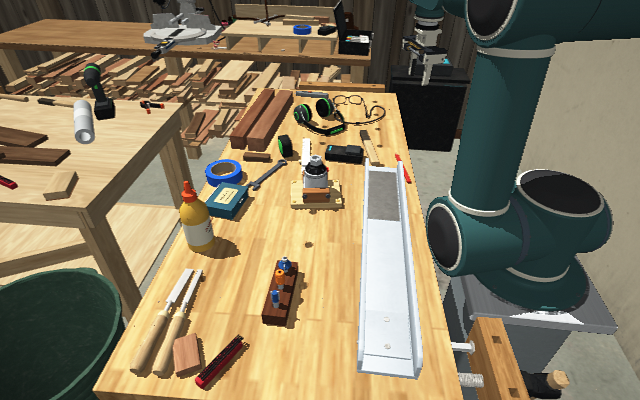

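The scene view shows the block around (240,245) with an orange sleeve near (238,231). In the side view the block is at (280,295), the sleeve at (280,272) and the router at (317,180), with its nut near (317,160). The battery is at (345,153). Next I measure.

```bash
cat > h.py <<'E'
import numpy as np, cv2
from scipy.spatial.transform import Rotation as R
from station import monitor, optics
def T():
    o=monitor.get_obs(); q=o["eef_rot"]; return R.from_quat(q,scalar_first=True).as_matrix(), np.array(o["tcp_pos"])
def ray(name,uv,pose=None):
    c=optics.camera_info(name); f=200/np.tan(np.radians(c["vfov"])/2)
    d=np.array([(uv[0]-c["cx"])/f,(uv[1]-c["cy"])/f])
    if name=="wrist":
        r=np.hypot(*d)+1e-12; v=np.array([*(d/r*np.sin(r)),np.cos(r)])
        M=np.array(c["mount"]); Rt,p=pose
        return Rt@M[:3,3]+p, Rt@M[:3,:3]@v
    Rc=cv2.Rodrigues(np.array(c["rvec"]))[0]; v=np.array([*d,1.]); 
    return -Rc.T@np.array(c["tvec"]), Rc.T@v/np.linalg.norm(v)
def plane(name,uv,z,pose=None):
    o,d=ray(name,uv,pose); return o+d*(z-o[2])/d[2]
def two(r1,r2):
    A=[];b=[]
    S=np.zeros((3,3));t=np.zeros(3)
    for o,d in (r1,r2):
        P=np.eye(3)-np.outer(d,d); S+=P; t+=P@o
    return np.linalg.solve(S,t)
def blobs(im,lo,hi,box=None,amin=6):
    h=cv2.cvtColor(im,cv2.COLOR_RGB2HSV); m=cv2.inRange(h,np.array(lo),np.array(hi))
    if box: k=np.zeros_like(m); x0,y0,x1,y1=box; k[y0:y1,x0:x1]=1; m*=k
    n,l,s,c=cv2.connectedComponentsWithStats(m)
    return [(c[i].round(1).tolist(),s[i].tolist()) for i in range(1,n) if s[i,4]>=amin]
def proj(name,P,pose=None):
    c=optics.camera_info(name); f=200/np.tan(np.radians(c["vfov"])/2)
    if name=="wrist":
        M=np.array(c["mount"]);Rt,p=pose; x=M[:3,:3].T@(Rt.T@(np.array(P)-p)-M[:3,3]); r=np.hypot(x[0],x[1]); th=np.arctan2(r,x[2]); return np.array([c["cx"],c["cy"]])+f*th*x[:2]/r
    x=cv2.Rodrigues(np.array(c["rvec"]))[0]@np.array(P)+np.array(c["tvec"]); return np.array([c["cx"],c["cy"]])+f*x[:2]/x[2]
E
python3 - <<'E'
from h import *
a=cv2.imread("pics/scene0.png")[:,:,::-1].copy();b=cv2.imread("pics/side0.png")[:,:,::-1].copy()
A=blobs(a,(5,150,150),(16,255,255),(205,215,275,260));B=blobs(b,(5,150,150),(16,255,255),(255,250,305,330));print(A);print(B)
print([plane("scene",x[0],.08).round(3) for x in A],[plane("side",x[0],.08).round(3) for x in B])
for u in((317,158),):print(plane("side",u,.136).round(3))
print(two(ray("scene",(349,178)),ray("side",(317,160))).round(3))
A=cv2.resize(a[205:270,200:280],(520,423),interpolation=2);B=cv2.resize(b[145:335,250:350],(316,600),interpolation=2)
c=np.zeros((600,800,3),np.uint8);c[:392,:480]=cv2.resize(a[205:270,200:280],(480,392));c[:,484:]=B
cv2.imwrite("pics/z1.png",c[:,:,::-1])
E
```

```text
[([237.7, 232.0], [234, 226, 8, 12, 60])]
[([277.8, 276.4], [275, 269, 7, 16, 65])]
[array([0.555, 0.175, 0.08 ])] [array([0.572, 0.18 , 0.08 ])]
[ 0.536 -0.203  0.136]
[ 0.533 -0.182  0.139]
```

View pics/z1.png

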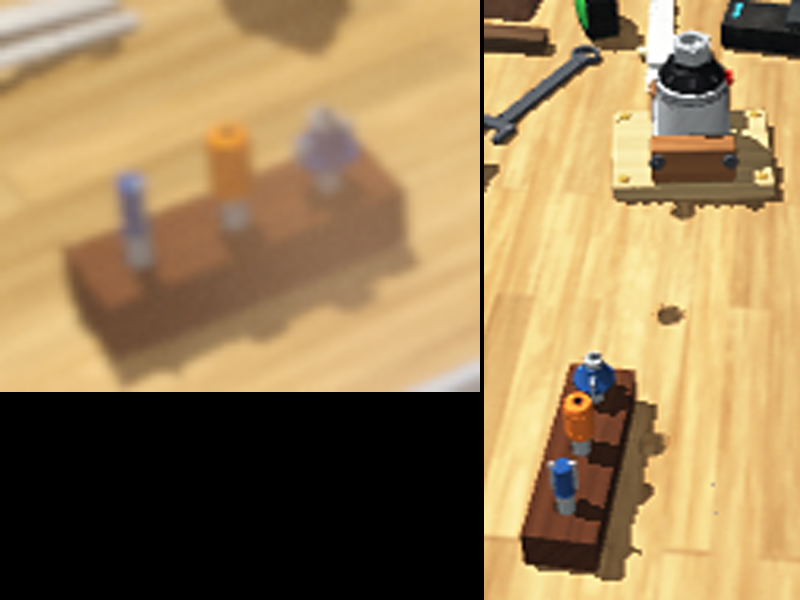

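```bash
python3 - <<'E'
from h import *
S=lambda u,z:plane("side",u,z).round(4)
print("sleeve",S((279.7,272.3),.08),plane("scene",(238,226.6),.08).round(4),two(ray("side",(279.7,272.3)),ray("scene",(238,226.6))).round(4))
print("straight",S((275.9,291.3),.076),"round",S((284.8,258),.073),"nut",S((316.1,157),.136))
E
python3 -m handwheel '{"motion": [[[21.5,31.7,6.5],[0,0,5]],[[21.5,31.7,6.5],[0,0,5]],[[21.5,31.7,6.5],[0,0,5]],[[21.5,31.7,6.5],[0,0,5]],[[21.5,31.7,6.5],[0,0,5]],[[21.5,31.7,6.5],[0,0,5]],[[21.5,31.7,6.5],[0,0,5]]]}'
```

```text
sleeve [0.5698 0.1683 0.08  ] [0.5752 0.1636 0.08  ] [0.5701 0.1673 0.0823]
straight [0.5684 0.2145 0.076 ] round [0.5683 0.1208 0.073 ] nut [ 0.5391 -0.2083  0.136 ]
time: 0.73
tcp_pos: [0.3837, -0.41, 0.259]
eef_rot: [-0.0, 0.885, 0.465, 0.0]
contact_force: [0.6, -0.9, -0.2]
width: 1.003
gripper_force: 0.0
```

```bash

python3 -m handwheel '{"motion": [[[21.5,31.7,6.5],[0,0,5]],[[21.5,31.7,6.5],[0,0,5]],[[21.5,31.7,6.5],[0,0,5]],[[21.5,31.7,6.5],[0,0,5]],[[21.5,31.7,6.5],[0,0,5]],[[21.5,31.7,6.5],[0,0,5]],[[21.5,31.7,6.5],[0,0,5]],[[0,0,0],[0,0,0]]]}'
python3 -m handwheel '{"motion": [[[0,0,0],[0,0,0]],[[0,0,0],[0,0,0]]]}' 40
python3 - <<'E'
from h import *
p=T(); im=optics.camera("wrist"); cv2.imwrite("pics/w1.png",im[:,:,::-1]); np.savez("w1.npz",R=p[0],p=p[1]); print(p[0].round(3),p[1],proj("wrist",(.535,-.19,.136),p))
print(monitor.get_obs()["contact_force"])
E
```

```text
time: 1.4
tcp_pos: [0.5362, -0.1853, 0.3052]
eef_rot: [0.0, 0.703, 0.712, 0.001]
contact_force: [0.3, -0.3, -0.5]
width: 0.998
gripper_force: 0.0
time: 1.57
tcp_pos: [0.5334, -0.19, 0.3039]
eef_rot: [-0.0, 0.706, 0.708, -0.0]
contact_force: [0.2, 0.0, 0.5]
width: 0.903
gripper_force: 0.0
[[-0.002  1.    -0.001]
 [ 1.     0.002 -0.   ]
 [-0.    -0.001 -1.   ]] [ 0.53340185 -0.1900032   0.30394695] [319.73975063 183.72451184]
[-0.0133709   0.23802358 -0.35457974]
```

View pics/w1.png

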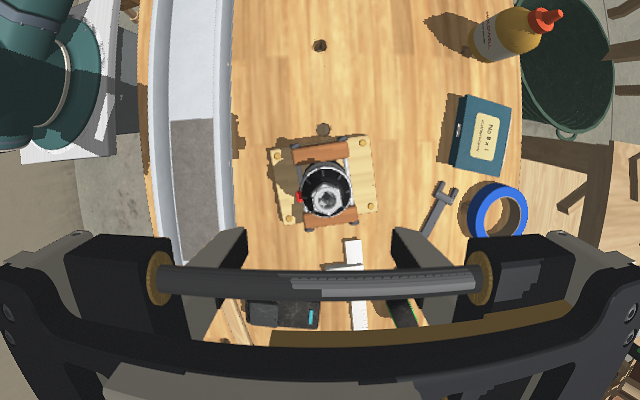

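The wrist view shows the router near (327,195), with its nut near (327,199). The fingers are at the bottom, and nothing stands beside the nut. I'll zoom on the nut.

```bash
python3 - <<'E'
import cv2
a=cv2.imread("pics/w1.png")[170:225,295:360]
cv2.imwrite("pics/z2.png",cv2.resize(a,(650,550),interpolation=cv2.INTER_CUBIC))
E
python3 -m handwheel '{"motion": [[[5,36,-5],[0,0,0]],[[5,36,-5],[0,0,0]],[[5,36,-5],[0,0,0]],[[5,36,-5],[0,0,0]],[[5,36,-5],[0,0,0]],[[5,36,-5],[0,0,0]],[[0,36,-5],[0,0,0]],[[0,36,-5],[0,0,0]]]}' 40
```

```text
time: 2.28
tcp_pos: [0.5634, 0.0983, 0.2639]
eef_rot: [-0.0, 0.707, 0.707, -0.0]
contact_force: [0.4, 0.1, -0.1]
width: 0.431
gripper_force: 0.0
```

View pics/z2.png

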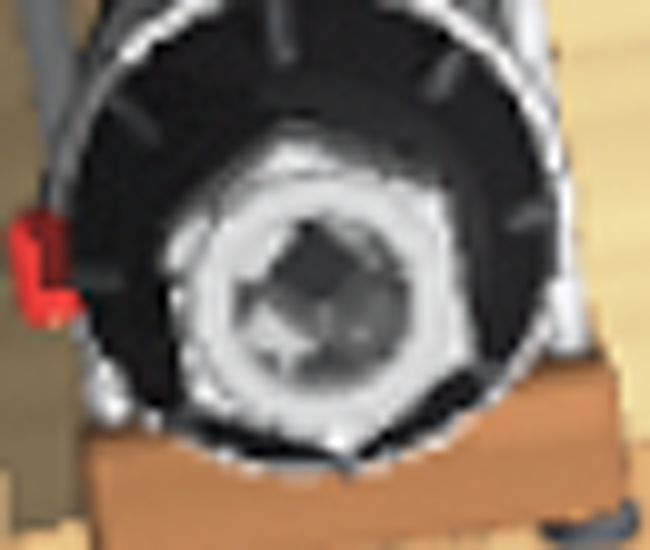

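```bash

python3 -m handwheel '{"motion": [[[0,20,0],[0,0,0]],[[0,0,0],[0,0,0]],[[0,0,0],[0,0,0]],[[0,0,0],[0,0,0]]]}'
python3 - <<'E'
from h import *
p=T(); im=optics.camera("wrist"); cv2.imwrite("pics/w2.png",im[:,:,::-1]); np.savez("w2.npz",R=p[0],p=p[1]); print(p[1])
print(blobs(im,(5,150,120),(16,255,255),(200,80,450,300)), proj("wrist",(.57,.168,.08),p))
q=proj("wrist",(.57,.168,.06),p).astype(int);print(q)
cv2.imwrite("pics/z3.png",cv2.resize(im[q[1]-50:q[1]+50,q[0]-60:q[0]+60,::-1],(720,600),interpolation=2))
E
```

```text
time: 2.62
tcp_pos: [0.5637, 0.1167, 0.2643]
eef_rot: [0.0, 0.707, 0.708, -0.0]
contact_force: [-0.2, -0.2, -0.4]
width: 0.429
gripper_force: 0.0
[0.56365652 0.11672359 0.26431766]
[([326.2, 138.9], [319, 130, 17, 19, 207])] [323.83650389 137.09237456]
[323 136]
```

View pics/z3.png

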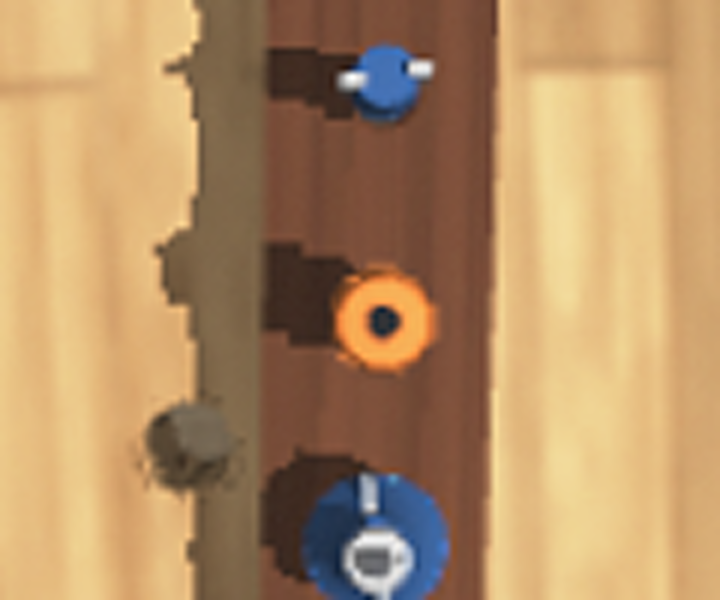

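The crop shows the sleeve top centred at about (327,139.5) in the full image, the straight bit beyond it and the round-over bit nearer. The block runs along y. In the nut crop the vertices lie near 40° mod 60, so the flats face about 10° mod 60.

```bash
python3 - <<'E'
from h import *
w=np.load("w2.npz");p=(w["R"],w["p"]);print("sleeve",plane("wrist",(327,139.5),.08,p), plane("wrist",(326.7,99.5),.076,p),plane("wrist",(326,179.3),.073,p))
w=np.load("w1.npz");p=(w["R"],w["p"]);print("nut",plane("wrist",(295+32.2,170+30),.136,p))
print("tri nut",two(ray("wrist",(327.2,200),p),ray("side",(316.1,157))))
E
```

```text
sleeve [0.57363027 0.16524054 0.08      ] [0.57323914 0.2116646  0.076     ] [0.57288855 0.1175712  0.073     ]
nut [ 0.5434953  -0.20870142  0.136     ]
tri nut [ 0.5413926  -0.20912973  0.13533222]
```

```bash

python3 -m handwheel '{"motion": [[[4,25,0],[0,0,0]],[[5,24,0],[0,0,0]],[[0,0,-35],[0,0,0]],[[0,0,-35],[0,0,0]],[[0,0,-35],[0,0,0]],[[0,0,0],[0,0,0]],[[0,0,0],[0,0,0]],[[0,0,0],[0,0,0]]]}'
python3 - <<'E'
from h import *
p=T(); im=optics.camera("wrist"); cv2.imwrite("pics/w3.png",im[:,:,::-1]); np.savez("w3.npz",R=p[0],p=p[1]); print(p[1])
print(blobs(im,(5,150,120),(16,255,255),(200,80,450,380)), proj("wrist",(.5735,.165,.08),p))
h=cv2.cvtColor(im,cv2.COLOR_RGB2HSV);m=cv2.inRange(h,(5,100,190),(22,255,255));m[:, :260]=0;m[:,390:]=0
cs=cv2.findContours(m,0,2)[0];c=max(cs,key=cv2.contourArea);print(cv2.boundingRect(c))
q=proj("wrist",(.5735,.165,.08),p).astype(int)
cv2.imwrite("pics/z4.png",cv2.resize(im[q[1]-60:q[1]+60,q[0]-80:q[0]+80,::-1],(640,480),interpolation=2));print(q)
E
```

```text
time: 3.33
tcp_pos: [0.5735, 0.1665, 0.1619]
eef_rot: [0.001, 0.707, 0.708, 0.001]
contact_force: [-0.5, -0.1, 1.0]
width: 0.429
gripper_force: 0.0
[0.57348175 0.16645582 0.16188858]
[([318.5, 201.1], [306, 187, 24, 28, 415])] [317.872089   204.61045943]
(260, 0, 130, 270)
[317 204]
```

View pics/z4.png

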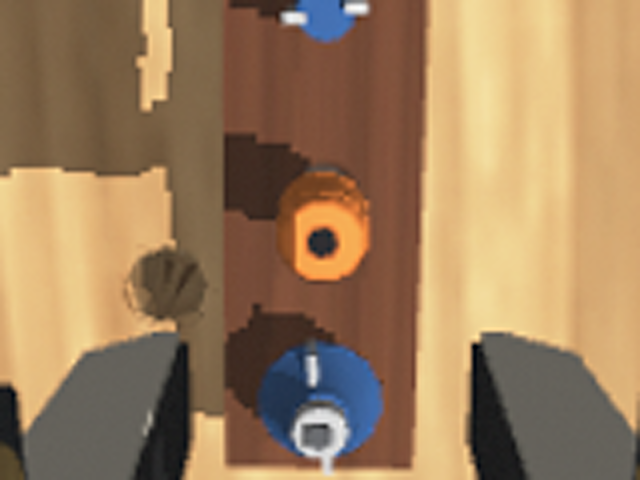

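The sleeve's top centre is at (317.5,204), right where predicted, and the fingers sit symmetrically on either side. I'll descend and grip.

```bash

python3 -m handwheel '{"motion": [[[0,-1.5,-30],[0,0,0]],[[0,0,-30],[0,0,0]],[[0,0,-20],[0,0,0]],[[0,0,-10],[0,0,0]],[[0,0,0],[0,0,0]],[[0,0,0],[0,0,0]]]}'
python3 -m handwheel '{"motion": [[[0,0,0],[0,0,0]],[[0,0,0],[0,0,0]],[[0,0,0],[0,0,0]],[[0,0,0],[0,0,0]],[[0,0,0],[0,0,0]],[[0,0,0],[0,0,0]]]}' 0
```

```text
time: 3.88
tcp_pos: [0.5734, 0.1657, 0.0713]
eef_rot: [0.0, 0.706, 0.708, 0.001]
contact_force: [-0.1, 0.5, 0.1]
width: 0.433
gripper_force: 0.0
time: 4.38
tcp_pos: [0.573, 0.1658, 0.0702]
eef_rot: [0.0, 0.706, 0.708, 0.001]
contact_force: [-0.3, -1.1, 6.0]
width: 0.195
gripper_force: 30.0
```

```bash

python3 -m handwheel '{"motion": [[[0,0,10],[0,0,0]],[[0,0,20],[0,0,0]],[[0,0,40],[0,0,0]],[[0,0,40],[0,0,0]],[[0,0,40],[0,0,0]],[[0,0,40],[0,0,0]],[[-3,-15,15],[0,0,0]],[[-3,-36,0],[0,0,0]]]}'
python3 -m handwheel '{"motion": [[[-4,-36,0],[0,0,0]],[[-4,-36,0],[0,0,0]],[[-4,-36,0],[0,0,0]],[[-4,-36,0],[0,0,0]],[[-4,-36,0],[0,0,0]],[[-4,-36,0],[0,0,0]],[[0,-36,0],[0,0,0]],[[0,-36,0],[0,0,0]]]}'
python3 -m handwheel '{"motion": [[[0,-25,0],[0,0,0]],[[0,-10,0],[0,0,0]],[[0,0,0],[0,0,0]],[[0,0,0],[0,0,0]],[[0,0,0],[0,0,0]]]}'
python3 - <<'E'
from h import *
p=T(); im=optics.camera("wrist"); cv2.imwrite("pics/w4.png",im[:,:,::-1]); np.savez("w4.npz",R=p[0],p=p[1]); print(p[1])
e=p[1]+[0,0,-.0652+0.0];q=proj("wrist",e,p);print("expected end",q,"nut",proj("wrist",(.5425,-.2085,.136),p))
q=q.astype(int)
cv2.imwrite("pics/z5.png",cv2.resize(im[q[1]-90:q[1]+60,q[0]-100:q[0]+100,::-1],(800,600),interpolation=2));print(q)
im=optics.camera("side");cv2.imwrite("pics/s4.png",im[:,:,::-1])
E
```

```text
time: 5.05
tcp_pos: [0.5672, 0.1164, 0.2795]
eef_rot: [0.001, 0.705, 0.709, 0.003]
contact_force: [0.1, -1.3, -0.6]
width: 0.196
gripper_force: 30.0
time: 5.72
tcp_pos: [0.5416, -0.1753, 0.2747]
eef_rot: [0.0, 0.706, 0.708, -0.0]
contact_force: [1.2, -0.7, -0.1]
width: 0.197
gripper_force: 30.0
time: 6.13
tcp_pos: [0.5426, -0.2073, 0.2744]
eef_rot: [-0.0, 0.706, 0.708, 0.0]
contact_force: [0.5, -0.2, -0.9]
width: 0.195
gripper_force: 30.0
[ 0.54257268 -0.20734207  0.27443543]
expected end [318.03397808 208.14965439] nut [318.0993163  190.30236686]
[318 208]
```

View pics/z5.png

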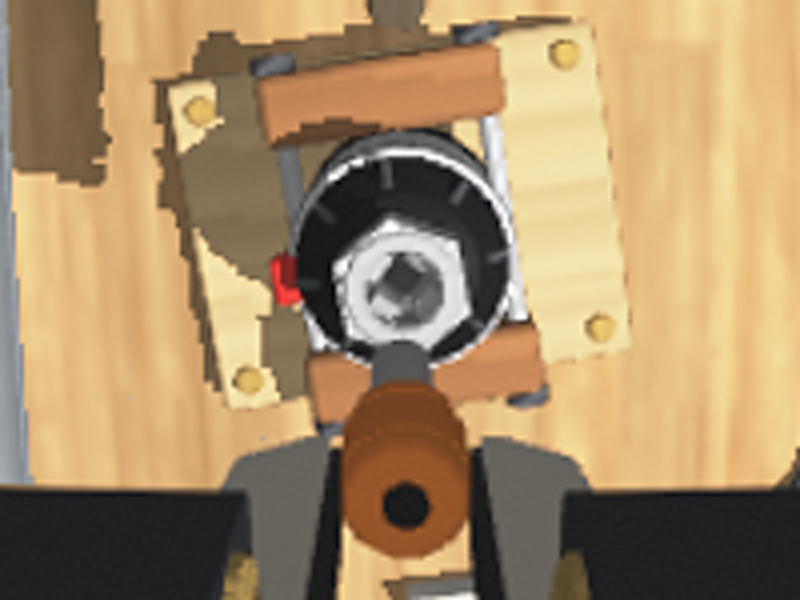

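The nut's hole is centred at (319,190) in full-image pixels, within 1 px of the estimate. The bit hangs straight in the fingers with its shank end near (318.5,208), as expected. I'll shift 1 mm and lower it.

```bash

python3 -m handwheel '{"motion": [[[0.3,-1,-30],[0,0,0]],[[0,0,-25],[0,0,0]],[[0,0,-11],[0,0,0]],[[0,0,0],[0,0,0]],[[0,0,0],[0,0,0]],[[0,0,0],[0,0,0]],[[0,0,0],[0,0,0]]]}'
for i in 1 ; do :; done
python3 -m handwheel '{"motion": [[[0,0,-2],[0,0,0]],[[0,0,-2],[0,0,0]],[[0,0,-2],[0,0,0]],[[0,0,0],[0,0,0]]]}'
python3 -m handwheel '{"motion": [[[0,0,-2],[0,0,0]],[[0,0,-2],[0,0,0]],[[0,0,0],[0,0,0]]]}'
```

```text
time: 6.82
tcp_pos: [0.5434, -0.2094, 0.2101]
eef_rot: [0.001, 0.706, 0.708, 0.0]
contact_force: [-0.1, 0.5, -0.7]
width: 0.193
gripper_force: 30.0
time: 7.15
tcp_pos: [0.5428, -0.2094, 0.2019]
eef_rot: [-0.0, 0.706, 0.708, -0.0]
contact_force: [0.1, 0.2, -0.7]
width: 0.196
gripper_force: 30.0
time: 7.4
tcp_pos: [0.5427, -0.2093, 0.1978]
eef_rot: [-0.0, 0.706, 0.708, -0.0]
contact_force: [0.3, 0.7, -1.6]
width: 0.195
gripper_force: 30.0
```

```bash

python3 -m handwheel '{"motion": [[[0,0,-2],[0,0,0]],[[0,0,-1],[0,0,0]],[[0,0,0],[0,0,0]]]}'
python3 -m handwheel '{"motion": [[[0,0,-2],[0,0,0]],[[0,0,0],[0,0,0]]]}'
python3 -m handwheel '{"motion": [[[0,0,-2],[0,0,0]],[[0,0,0],[0,0,0]]]}'
```

```text
time: 7.65
tcp_pos: [0.5428, -0.2093, 0.195]
eef_rot: [-0.0, 0.706, 0.708, -0.0]
contact_force: [-0.5, -0.4, -1.7]
width: 0.194
gripper_force: 30.0
time: 7.82
tcp_pos: [0.5428, -0.2093, 0.193]
eef_rot: [-0.0, 0.706, 0.708, -0.0]
contact_force: [0.6, -0.0, -0.8]
width: 0.195
gripper_force: 30.0
time: 7.98
tcp_pos: [0.5428, -0.2093, 0.191]
eef_rot: [-0.0, 0.706, 0.708, -0.0]
contact_force: [-0.1, 0.5, -0.5]
width: 0.196
gripper_force: 30.0
```

```bash

python3 -m handwheel '{"motion": [[[0,0,-2],[0,0,0]],[[0,0,0],[0,0,0]]]}' | grep -E "tcp|contact"
python3 -m handwheel '{"motion": [[[0,0,-2],[0,0,0]],[[0,0,0],[0,0,0]]]}'| grep -E "tcp|contact"
python3 -m handwheel '{"motion": [[[0,0,-2],[0,0,0]],[[0,0,0],[0,0,0]]]}'| grep -E "tcp|contact"
python3 -m handwheel '{"motion": [[[0,0,-2],[0,0,0]],[[0,0,0],[0,0,0]]]}'| grep -E "tcp|contact"
```

```text
tcp_pos: [0.5428, -0.2093, 0.189]
contact_force: [0.3, 0.4, -0.6]
tcp_pos: [0.5428, -0.2093, 0.187]
contact_force: [-0.2, -0.1, -1.5]
tcp_pos: [0.5429, -0.2093, 0.185]
contact_force: [-0.5, 0.3, -1.9]
tcp_pos: [0.5429, -0.2093, 0.183]
contact_force: [-0.3, -0.4, -0.5]
```

```bash
python3 - <<'E'
from h import *
p=T(); im=optics.camera("wrist"); print(p[1],proj("wrist",(.5430,-.209,.136),p),proj("wrist",p[1]+[0,0,.0098],p))
q=[318,215]
A=cv2.resize(im[q[1]-50:q[1]+50,q[0]-65:q[0]+65],(520,400),interpolation=2)
s=optics.camera("side"); u=proj("side",(.543,-.209,.16)).astype(int); B=cv2.resize(s[u[1]-40:u[1]+40,u[0]-27:u[0]+28],(275,400),interpolation=2);print(u)
cv2.imwrite("pics/z6.png",cv2.hconcat([A,B])[:,:,::-1])
E
```

```text
[ 0.54285411 -0.20934483  0.18302773] [318.19529496 214.21509902] [317.77552894 243.43628624]
[314 149]
```

View pics/z6.png

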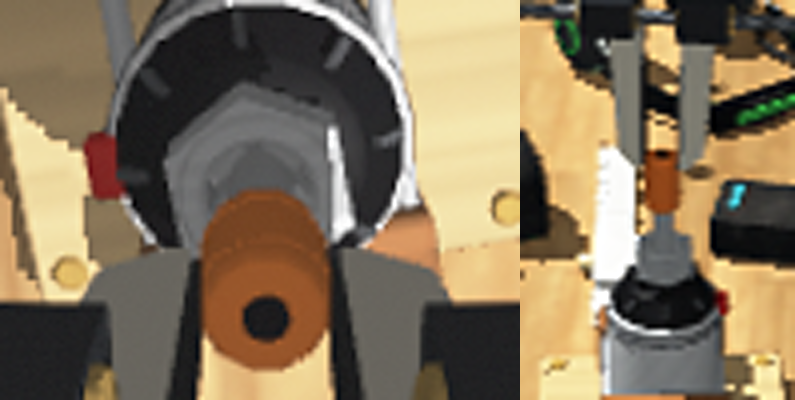

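The fingers hold the sleeve over the collet. In the side view the shank is in the nut, but the fingertips look higher on the sleeve than planned. I'll check by projection.

```bash
python3 - <<'E'
from h import *
t=T()[1]
def crop(u): return ((u-[314-27,149-40])*5).round(0)+[520,0]
for n,dz in (("tips",-.025),("sleevetop",.0098),("sleevebot",-.0222),("end",-.0642)): print(n,crop(proj("side",t+[0,0,dz])))
print("nut top",crop(proj("side",(.543,-.209,.136))), crop(proj("side",(.543,-.209,.12))))
print(monitor.get_obs()["contact_force"],monitor.get_obs()["torque"])
E
```

```text
tips [659. 205.]
sleevetop [659. 150.]
sleevebot [659. 201.]
end [659. 264.]
nut top [659. 239.] [659. 263.]
[-0.53414088  0.48660443 -1.45678827] [ 0.01303509 -0.02329016  0.04845929]
```

```bash

for i in 1; do python3 -m handwheel '{"motion": [[[0,0,-2],[0,0,0]],[[0,0,0],[0,0,0]]]}' | grep -E "tcp|contact"; done
python3 -m handwheel '{"motion": [[[0,0,-2],[0,0,0]],[[0,0,0],[0,0,0]]]}'| grep -E "tcp|contact"
python3 -m handwheel '{"motion": [[[0,0,-2],[0,0,0]],[[0,0,0],[0,0,0]]]}'| grep -E "tcp|contact"
python3 -m handwheel '{"motion": [[[0,0,-2],[0,0,0]],[[0,0,0],[0,0,0]]]}'| grep -E "tcp|contact"
python3 -m handwheel '{"motion": [[[0,0,-2],[0,0,0]],[[0,0,0],[0,0,0]]]}'| grep -E "tcp|contact"
```

```text
tcp_pos: [0.5429, -0.2094, 0.1811]
contact_force: [0.3, 0.9, -1.8]
tcp_pos: [0.5429, -0.2093, 0.1791]
contact_force: [-0.2, 1.6, -0.8]
tcp_pos: [0.5429, -0.2093, 0.1771]
contact_force: [-0.5, 0.4, 0.6]
tcp_pos: [0.5428, -0.2093, 0.175]
contact_force: [-0.3, 0.2, -0.1]
tcp_pos: [0.5428, -0.2093, 0.173]
contact_force: [-0.9, 1.5, 0.3]
```

```bash

python3 -m handwheel '{"motion": [[[0,0,-2],[0,0,0]],[[0,0,0],[0,0,0]]]}' | grep -E "tcp|contact"
python3 -m handwheel '{"motion": [[[0,0,-2],[0,0,0]],[[0,0,0],[0,0,0]]]}'| grep -E "tcp|contact"
python3 -m handwheel '{"motion": [[[0,0,-1],[0,0,0]],[[0,0,0],[0,0,0]]]}'| grep -E "tcp|contact"
python3 -m handwheel '{"motion": [[[0,0,-0.5],[0,0,0]],[[0,0,0],[0,0,0]]]}'| grep -E "tcp|contact"
```

```text
tcp_pos: [0.5428, -0.2093, 0.171]
contact_force: [-0.4, 0.4, 0.3]
tcp_pos: [0.5428, -0.2093, 0.169]
contact_force: [-0.6, 0.7, 0.9]
tcp_pos: [0.5429, -0.2094, 0.1682]
contact_force: [-0.6, 1.3, 1.7]
tcp_pos: [0.5429, -0.2094, 0.1678]
contact_force: [-0.6, 0.9, 2.3]
```

```bash

python3 -m handwheel '{"motion": [[[0,0,-0.5],[0,0,0]],[[0,0,0],[0,0,0]]]}' | grep -E "tcp|contact"
python3 -m handwheel '{"motion": [[[0,0,-0.5],[0,0,0]],[[0,0,0],[0,0,0]]]}' | grep -E "tcp|contact"
python3 -m handwheel '{"motion": [[[0,0,-0.5],[0,0,0]],[[0,0,0],[0,0,0]]]}' | grep -E "tcp|contact"
python3 -m handwheel '{"motion": [[[0,0,-0.5],[0,0,0]],[[0,0,0],[0,0,0]]]}' | grep -E "tcp|contact"
```

```text
tcp_pos: [0.5429, -0.2094, 0.1673]
contact_force: [-1.0, 0.7, 2.3]
tcp_pos: [0.5429, -0.2094, 0.1668]
contact_force: [-1.0, 0.8, 2.3]
tcp_pos: [0.5429, -0.2094, 0.1663]
contact_force: [-1.4, 0.8, 1.4]
tcp_pos: [0.5429, -0.2094, 0.1659]
contact_force: [-1.1, 0.8, 3.6]
```

```bash

python3 -m handwheel '{"motion": [[[0,0,-0.5],[0,0,0]],[[0,0,0],[0,0,0]]]}' | grep -E "tcp|contact"
python3 -m handwheel '{"motion": [[[0,0,-0.5],[0,0,0]],[[0,0,0],[0,0,0]]]}' | grep -E "tcp|contact"
python3 -m handwheel '{"motion": [[[0,0,-0.5],[0,0,0]],[[0,0,0],[0,0,0]]]}' | grep -E "tcp|contact"
```

```text
tcp_pos: [0.543, -0.2094, 0.1658]
contact_force: [-1.9, 1.1, 6.6]
tcp_pos: [0.5431, -0.2095, 0.1656]
contact_force: [-2.7, 1.0, 10.1]
tcp_pos: [0.5432, -0.2096, 0.1655]
contact_force: [-2.2, 1.1, 11.9]
```

The force stepped up to 12 N with TCP z stopped at 0.1656, so the shank is on the bottom. I'll draw it up to about 0.1687.

```bash

python3 -m handwheel '{"motion": [[[0,0,1],[0,0,0]],[[0,0,1],[0,0,0]],[[0,0,1],[0,0,0]],[[0,0,1],[0,0,0]],[[0,0,0],[0,0,0]],[[0,0,0],[0,0,0]],[[0,0,0],[0,0,0]]]}' | grep -E "tcp|contact"
```

```text
tcp_pos: [0.5427, -0.2093, 0.1679]
contact_force: [-0.4, 0.3, -4.7]
```

```bash

python3 -m handwheel '{"motion": [[[0,0,0.8],[0,0,0]],[[0,0,0],[0,0,0]],[[0,0,0],[0,0,0]],[[0,0,0],[0,0,0]]]}' | grep -E "tcp|contact"
python3 -m handwheel '{"motion": [[[0,0,0],[0,0,0]],[[0,0,0],[0,0,0]],[[0,0,0],[0,0,0]],[[0,0,0],[0,0,0]],[[0,0,0],[0,0,0]],[[0,0,0],[0,0,0]]]}' 55 
python3 - <<'E'
from h import *
s=optics.camera("side"); B=cv2.resize(s[109:189,287:342],(412,600),interpolation=2)
cv2.imwrite("pics/z7.png",B[:,:,::-1])
E
```

```text
tcp_pos: [0.5429, -0.2094, 0.1692]
contact_force: [-1.0, 1.8, -5.4]
time: 12.83
tcp_pos: [0.543, -0.2094, 0.1693]
eef_rot: [0.0, 0.706, 0.708, 0.0]
contact_force: [-0.4, -0.3, 0.3]
width: 0.568
gripper_force: 0.0
```

View pics/z7.png

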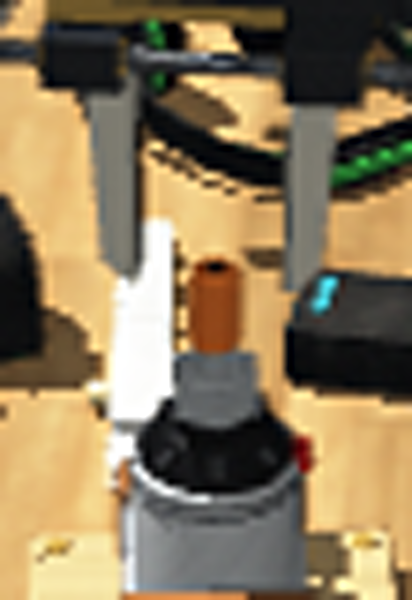

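The fingers are open and the bit stands in the collet with its sleeve just above the nut. The visible fingertips look higher than the declared 25 mm ahead of the TCP, so I'll check numerically in both views.

```bash
python3 - <<'E'
from h import *
w=np.load("w1.npz");p=(w["R"],w["p"])
for l in (.025,.006,0,-.02): print(l,[proj("wrist",p[1]+p[0]@np.array([x,y,l]),p).round(0) for x in(0,.0075) for y in (-.042,.042)])
t=T()
for l in (.025,.006,0): print("side",l,[proj("side",t[1]+t[0]@np.array([0,y,l])).round(1) for y in (-.027,.027)])
c=optics.camera_info("side");print(ray("side",(314,150)))
im=cv2.imread("pics/w1.png");print(im[225:290:5,236].tolist(),im[225:290:5,400].tolist())
E
```

```text
0.025 [array([256., 224.]), array([380., 224.]), array([255., 213.]), array([380., 213.])]
0.006 [array([250., 233.]), array([386., 233.]), array([249., 222.]), array([386., 222.])]
0 [array([248., 237.]), array([388., 237.]), array([247., 225.]), array([388., 225.])]
-0.02 [array([240., 249.]), array([395., 250.]), array([239., 237.]), array([396., 237.])]
side 0.025 [array([324.4, 154.9]), array([305.3, 153.6])]
side 0.006 [array([324.5, 149. ]), array([305.2, 147.7])]
side 0 [array([324.5, 147.1]), array([305.2, 145.8])]
(array([0.43095382, 0.67628639, 0.69358672]), array([ 0.10975833, -0.85044366, -0.51448876]))
[[122, 156, 187], [87, 94, 96], [88, 95, 98], [63, 68, 69], [27, 26, 26], [28, 26, 26], [26, 27, 27], [27, 26, 28], [28, 28, 27], [49, 49, 49], [54, 53, 53], [60, 59, 59], [60, 60, 59]] [[130, 193, 236], [88, 95, 98], [83, 91, 92], [24, 24, 24], [28, 26, 26], [25, 25, 23], [27, 27, 26], [27, 27, 27], [26, 26, 26], [49, 48, 47], [62, 63, 63], [98, 95, 95], [106, 104, 104]]
```

Both views put the visible fingertips near the TCP rather than 25 mm beyond it. I'll test safely: turn 10° to face the nut flats, go down, and close only to 25 mm, which stops on the nut (32 mm) and clears the sleeve (20 mm).

```bash

python3 -m handwheel '{"motion": [[[0,0,0],[0,0,5]],[[0,0,0],[0,0,5]],[[0,0,-10],[0,0,0]],[[0,0,-9],[0,0,0]],[[0,0,-8],[0,0,0]],[[0,0,0],[0,0,0]],[[0,0,0],[0,0,0]]]}' 45
python3 -m handwheel '{"motion": [[[0,0,0],[0,0,0]],[[0,0,0],[0,0,0]],[[0,0,0],[0,0,0]],[[0,0,0],[0,0,0]],[[0,0,0],[0,0,0]],[[0,0,0],[0,0,0]]]}' 25
```

```text
time: 13.47
tcp_pos: [0.5426, -0.2092, 0.1412]
eef_rot: [-0.001, 0.642, 0.766, -0.0]
contact_force: [0.4, 0.1, -0.2]
width: 0.483
gripper_force: 0.0
time: 13.97
tcp_pos: [0.5429, -0.2094, 0.1423]
eef_rot: [0.0, 0.642, 0.767, 0.0]
contact_force: [0.5, -0.2, -1.0]
width: 0.27
gripper_force: 0.0
```

No nut was felt, so the fingertips really are near TCP level. I'll open and go lower.

```bash

python3 -m handwheel '{"motion": [[[0,0,0],[0,0,0]],[[0,0,0],[0,0,0]],[[0,0,0],[0,0,0]],[[0,0,-6],[0,0,0]],[[0,0,-6],[0,0,0]],[[0,0,-4],[0,0,0]],[[0,0,0],[0,0,0]],[[0,0,0],[0,0,0]]]}' 45
python3 -m handwheel '{"motion": [[[0,0,-1],[0,0,0]],[[0,0,-1],[0,0,0]],[[0,0,0],[0,0,0]]]}'
python3 -m handwheel '{"motion": [[[0,0,0],[0,0,0]],[[0,0,0],[0,0,0]],[[0,0,0],[0,0,0]],[[0,0,0],[0,0,0]],[[0,0,0],[0,0,0]],[[0,0,0],[0,0,0]]]}' 25
```

```text
time: 14.63
tcp_pos: [0.5427, -0.2093, 0.1256]
eef_rot: [-0.0, 0.642, 0.767, -0.0]
contact_force: [-0.2, 1.1, 0.6]
width: 0.483
gripper_force: 0.0
time: 14.88
tcp_pos: [0.5429, -0.2094, 0.1241]
eef_rot: [0.0, 0.642, 0.767, 0.0]
contact_force: [-0.5, -0.0, -0.2]
width: 0.486
gripper_force: 0.0
time: 15.38
tcp_pos: [0.5423, -0.2095, 0.1243]
eef_rot: [-0.0, 0.642, 0.767, -0.001]
contact_force: [-6.4, -1.1, 3.3]
width: 0.34
gripper_force: 30.0
```

The nut is gripped at 31.7 mm. I'll relieve the side force, then turn in steps of 2.86° (0.05 rad), reading the torque.

```bash
cat > t.py <<'E'
from h import *
o=monitor.get_obs(); Rm=T()[0]; print(round(o["time"],2),"tz",round(o["torque"][2],3),"F",np.round(o["contact_force"],1),"yaw",round(np.degrees(np.arctan2(Rm[1,0],Rm[0,0])),2),"j6",round(o["joints"][5],2),"w",round(o["width"],3),np.round(o["tcp_pos"],4))
E
python3 t.py
python3 -m handwheel '{"motion": [[[-0.5,0,0],[0,0,0]],[[0,0,0],[0,0,0]]]}' >/dev/null; python3 t.py
python3 -m handwheel '{"motion": [[[0,0,0],[0,0,-2.86]],[[0,0,0],[0,0,-2.86]]]}' >/dev/null; python3 t.py
python3 -m handwheel '{"motion": [[[0,0,0],[0,0,-2.86]],[[0,0,0],[0,0,-2.86]]]}' >/dev/null; python3 t.py
```

```text
15.38 tz 0.074 F [-6.4 -1.1  3.3] yaw 100.15 j6 -0.59 w 0.34 [ 0.5423 -0.2095  0.1243]
15.55 tz 0.045 F [-4.  -1.5  2.8] yaw 100.15 j6 -0.59 w 0.342 [ 0.5423 -0.2095  0.1243]
15.72 tz 0.065 F [-5.7 -0.6  3.9] yaw 94.31 j6 -0.49 w 0.339 [ 0.5421 -0.2095  0.1243]
15.88 tz 0.071 F [-8.2 -0.6  4.1] yaw 88.57 j6 -0.39 w 0.34 [ 0.5419 -0.2096  0.1243]
```

```bash

python3 -m handwheel '{"motion": [[[-0.6,0,0],[0,0,-2.86]],[[0,0,0],[0,0,-2.86]]]}' >/dev/null; python3 t.py
python3 -m handwheel '{"motion": [[[0,0,0],[0,0,-2.86]],[[0,0,0],[0,0,-2.86]]]}' >/dev/null; python3 t.py
python3 -m handwheel '{"motion": [[[0,0,0],[0,0,-2.86]],[[0,0,0],[0,0,-2.86]]]}' >/dev/null; python3 t.py
python3 -m handwheel '{"motion": [[[0,0,0],[0,0,-2.86]],[[0,0,0],[0,0,-2.86]]]}' >/dev/null; python3 t.py
```

```text
16.05 tz 0.059 F [-4.5 -1.2  2.5] yaw 82.85 j6 -0.29 w 0.337 [ 0.5416 -0.2095  0.1243]
16.22 tz 0.026 F [-6.1 -0.2  4.2] yaw 77.13 j6 -0.19 w 0.337 [ 0.5414 -0.2095  0.1243]
16.38 tz 0.01 F [-7.9  0.   4.9] yaw 71.41 j6 -0.09 w 0.339 [ 0.5413 -0.2095  0.1243]
16.55 tz 0.047 F [-9.8 -0.5  5.8] yaw 65.69 j6 0.01 w 0.337 [ 0.5411 -0.2094  0.1243]
```

```bash

python3 -m handwheel '{"motion": [[[-0.8,0,0],[0,0,-2.86]],[[0,0,0],[0,0,-2.86]]]}' >/dev/null; python3 t.py
python3 -m handwheel '{"motion": [[[0,0,0],[0,0,-2.86]],[[0,0,0],[0,0,0]]]}' >/dev/null; python3 t.py
python3 -m handwheel '{"motion": [[[0,0,0],[0,0,-2.86]],[[0,0,0],[0,0,0]]]}' >/dev/null; python3 t.py
python3 -m handwheel '{"motion": [[[0,0,0],[0,0,-2.86]],[[0,0,0],[0,0,0]]]}' >/dev/null; python3 t.py
```

```text
16.72 tz 0.026 F [-4.6  1.1  3.2] yaw 59.97 j6 0.11 w 0.336 [ 0.5408 -0.2094  0.1243]
16.88 tz -0.052 F [-6.2  1.4  3.5] yaw 57.06 j6 0.16 w 0.336 [ 0.5407 -0.2093  0.1243]
17.05 tz 0.007 F [-6.1  1.6  3.8] yaw 54.22 j6 0.21 w 0.338 [ 0.5406 -0.2093  0.1243]
17.22 tz -0.019 F [-7.2  1.3  3.9] yaw 51.36 j6 0.26 w 0.337 [ 0.5406 -0.2092  0.1243]
```

```bash

python3 -m handwheel '{"motion": [[[-0.6,0.2,0],[0,0,-2.86]],[[0,0,0],[0,0,0]]]}' >/dev/null; python3 t.py
python3 -m handwheel '{"motion": [[[0,0,0],[0,0,-2.86]],[[0,0,0],[0,0,0]]]}' >/dev/null; python3 t.py
python3 -m handwheel '{"motion": [[[0,0,0],[0,0,-2.86]],[[0,0,0],[0,0,0]]]}' >/dev/null; python3 t.py
python3 -m handwheel '{"motion": [[[0,0,0],[0,0,-2.86]],[[0,0,0],[0,0,0]]]}' >/dev/null; python3 t.py
```

```text
17.38 tz -0.034 F [-2.4  0.1  3.4] yaw 48.54 j6 0.31 w 0.338 [ 0.5404 -0.2091  0.1243]
17.55 tz 0.002 F [-4.   1.8  3.7] yaw 45.76 j6 0.36 w 0.342 [ 0.5403 -0.2091  0.1243]
17.72 tz -0.021 F [-3.6  2.3  4.2] yaw 42.93 j6 0.41 w 0.34 [ 0.5403 -0.209   0.1243]
17.88 tz 0.339 F [-5.7  2.6  4.9] yaw 40.1 j6 0.46 w 0.339 [ 0.5402 -0.209   0.1243]
```

It bore between yaw 42.9° and 40.1°. I'll go about 35° further, to yaw ≈ 6°, in slow 0.05 rad steps.

```bash

python3 -m handwheel '{"motion": [[[0,0,0],[0,0,-2.86]],[[0,0,0],[0,0,0]]]}' >/dev/null; python3 t.py
python3 -m handwheel '{"motion": [[[0,0,0],[0,0,-2.86]],[[0,0,0],[0,0,0]]]}' >/dev/null; python3 t.py
python3 -m handwheel '{"motion": [[[-0.4,0,0],[0,0,-2.86]],[[0,0,0],[0,0,0]]]}' >/dev/null; python3 t.py
python3 -m handwheel '{"motion": [[[0,0,0],[0,0,-2.86]],[[0,0,0],[0,0,0]]]}' >/dev/null; python3 t.py
python3 -m handwheel '{"motion": [[[0,0,0],[0,0,-2.86]],[[0,0,0],[0,0,0]]]}' >/dev/null; python3 t.py
python3 -m handwheel '{"motion": [[[0,0,0],[0,0,-2.86]],[[0,0,0],[0,0,0]]]}' >/dev/null; python3 t.py
```

```text
18.05 tz 0.388 F [-4.9  2.1  5.1] yaw 37.24 j6 0.51 w 0.342 [ 0.5402 -0.2089  0.1243]
18.22 tz 0.429 F [-6.5  3.2  5. ] yaw 34.38 j6 0.56 w 0.335 [ 0.5401 -0.2088  0.1243]
18.38 tz 0.475 F [-3.5  3.6  4.9] yaw 31.52 j6 0.61 w 0.337 [ 0.54   -0.2088  0.1243]
18.55 tz 0.391 F [-3.5  4.2  3.9] yaw 28.67 j6 0.66 w 0.342 [ 0.54   -0.2087  0.1243]
18.72 tz 0.43 F [-5.4  5.   5.5] yaw 25.81 j6 0.71 w 0.339 [ 0.5399 -0.2086  0.1243]
18.88 tz 0.451 F [-4.6  5.4  5.1] yaw 22.96 j6 0.76 w 0.34 [ 0.5399 -0.2085  0.1243]
```

```bash

python3 -m handwheel '{"motion": [[[-0.3,0.5,0],[0,0,-2.86]],[[0,0,0],[0,0,0]]]}' >/dev/null; python3 t.py
python3 -m handwheel '{"motion": [[[0,0,0],[0,0,-2.86]],[[0,0,0],[0,0,0]]]}' >/dev/null; python3 t.py
python3 -m handwheel '{"motion": [[[0,0,0],[0,0,-2.86]],[[0,0,0],[0,0,0]]]}' >/dev/null; python3 t.py
python3 -m handwheel '{"motion": [[[0,0,0],[0,0,-2.86]],[[0,0,0],[0,0,0]]]}' >/dev/null; python3 t.py
python3 -m handwheel '{"motion": [[[0,0,0],[0,0,-2.86]]]}' >/dev/null; python3 t.py
python3 -m handwheel '{"motion": [[[0,0,0],[0,0,0]]]}' >/dev/null; python3 t.py
```

```text
19.05 tz 0.425 F [-3.6  3.3  4.8] yaw 20.1 j6 0.81 w 0.342 [ 0.5398 -0.2084  0.1243]
19.22 tz 0.479 F [-2.8  4.2  4.5] yaw 17.26 j6 0.86 w 0.342 [ 0.5397 -0.2083  0.1243]
19.38 tz 0.493 F [-3.6  5.4  4.3] yaw 14.4 j6 0.91 w 0.338 [ 0.5397 -0.2082  0.1243]
19.55 tz 0.566 F [-4.   5.9  5.2] yaw 11.54 j6 0.96 w 0.339 [ 0.5397 -0.2082  0.1243]
19.63 tz 0.691 F [-4.5  6.9  5.7] yaw 8.9 j6 1.0 w 0.339 [ 0.5397 -0.2081  0.1242]
19.72 tz 0.6 F [-4.9  6.4  5.4] yaw 8.69 j6 1.01 w 0.338 [ 0.5397 -0.208   0.1243]
```

Torque while turning is 0.69 N m, at 0.57 rad past bearing, so I stop here. I'll release, rise and check.

```bash

python3 -m handwheel '{"motion": [[[0,0,0],[0,0,0]],[[0,0,0],[0,0,0]],[[0,0,0],[0,0,0]],[[0,0,0],[0,0,0]],[[0,0,0],[0,0,0]]]}' 50; python3 t.py
python3 -m handwheel '{"motion": [[[0,0,10],[0,0,0]],[[0,0,25],[0,0,0]],[[0,0,30],[0,0,0]],[[0,0,30],[0,0,0]],[[0,0,30],[0,0,0]],[[0,0,25],[0,0,0]],[[0,0,0],[0,0,0]],[[0,0,0],[0,0,0]]]}'
python3 - <<'E'
from h import *
s=optics.camera("side")
b=cv2.imread("pics/side0.png")[:,:,::-1].copy()
print("orange",blobs(s,(3,120,60),(16,255,255),(295,125,335,175)))
print("exp top/bot",proj("side",(.542,-.209,.1792)),proj("side",(.542,-.209,.1472)))
for nm,bx in (("blue",(255,250,305,330)),): print(blobs(b,(100,120,80),(125,255,255),bx),blobs(s,(100,120,80),(125,255,255),bx))
d=cv2.absdiff(s,b)[135:165,325:370]; print("battery diff",d.mean())
cv2.imwrite("pics/end.png",s[:,:,::-1])
E
```

```text
time: 20.13
tcp_pos: [0.5398, -0.2088, 0.1241]
eef_rot: [0.0, 0.997, 0.076, 0.0]
contact_force: [-0.8, -0.6, 0.5]
width: 0.536
gripper_force: 0.0
20.13 tz -0.02 F [-0.8 -0.6  0.5] yaw 8.67 j6 1.01 w 0.536 [ 0.5398 -0.2088  0.1241]
time: 20.8
tcp_pos: [0.5401, -0.2089, 0.2763]
eef_rot: [0.001, 0.997, 0.075, 0.001]
contact_force: [-1.3, 0.1, -0.1]
width: 0.542
gripper_force: 0.0
orange [([301.8, 125.3], [300, 125, 4, 2, 6]), ([306.9, 128.1], [305, 126, 5, 5, 8]), ([316.5, 133.3], [314, 133, 6, 2, 6]), ([322.8, 134.7], [321, 134, 4, 2, 6]), ([329.6, 136.6], [327, 134, 8, 7, 18]), ([325.6, 143.0], [319, 142, 16, 3, 27]), ([315.3, 149.5], [311, 144, 9, 12, 91]), ([297.9, 154.5], [295, 151, 6, 8, 11]), ([330.5, 160.8], [327, 160, 8, 2, 8]), ([327.6, 168.4], [326, 167, 3, 5, 7])]
exp top/bot [315.15779654 143.44064261] [315.13324054 153.40568431]
[([281.1, 264.7], [279, 261, 6, 9, 36]), ([286.5, 266.7], [285, 265, 5, 4, 15]), ([274.0, 295.7], [272, 290, 6, 13, 46])] [([281.1, 264.7], [279, 261, 6, 9, 36]), ([286.2, 266.8], [285, 265, 4, 4, 13]), ([274.0, 295.0], [272, 290, 6, 13, 36])]
battery diff 5.547407407407407
```

The sleeve is at side pixels (315,144–156), the same as before tightening, and the bystander bits haven't moved. I'm handing in.

```bash
python3 -c "
from station import workorder
print(workorder.sign_off())"
```

```text
the job is handed in; nothing more can be done
None
```

The orange-sleeved bit is in the collet, drawn up about 3.3 mm from the bottom of the bore. The nut is hand-tight, about 0.57 rad past bearing at 0.69 N m. The other two bits haven't moved, the battery pack was not touched, and the job is handed in.

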